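# Return the red volume to its slipcase

## Task

Take the red volume out of the sorting rack and slide it, upright and with its spine facing out, into the empty red slipcase on the shelf board, all the way home until it stops and the spine is flush with the case's mouth. Leave the other volumes and everything else on the desk as they are.

Things in the scene. Friction and masses are not known exactly. Their poses are not given: they have to be found in the camera images.
- volume_red: Dark red hardback, cream pages, small white label on the spine, standing upright. 120 mm deep from spine to fore edge (its x), 30 mm thick (y), 130 mm tall (z), about 0.4 kg. Origin: centre of its underside; +x points from spine to fore edge: the spine is the face at x = -60 mm. Starts in one of the three slots of the rack, spine to the robot.
- red_spine (a point): Point on the red volume: lower edge of the spine, middle of its thickness (origin of the volume moved 60 mm along its -x); axes as the volume.
- red_fore (a point): Point on the red volume: lower edge of the fore edge (the page side, away from the spine), middle of its thickness (60 mm along +x); axes as the volume.
- rack: Black steel sorting rack, fixed. Base 150 x 215 mm, 10 mm thick; volumes stand on it. Three slots 75 mm apart along its y, each 37 mm wide between 3 mm plates that reach 52 mm above the desk, with 15 mm stops front and back: lift a volume 45 mm or more to clear it. 45 mm free between neighbouring volumes. Origin: centre of underside; x points away from the robot.
- board: Light wooden shelf board, fixed. Its front is a flat loading ledge 140 mm deep, 160 mm wide, top 15 mm above the desk, before three slipcases standing side by side 44 mm apart between black bookends 110 mm high. Origin: on the desk under the middle of the line of mouths; x points into the cases, the ledge is at x -140 to 0 mm.
- red_mouth (a point): Mouth of the empty red slipcase (fixed, in any of the three places), open only towards the ledge; cream rim. Point: middle of the mouth at the inner floor, which is level with the ledge, 15 mm above the desk; x points into the case, z up. Inside 34 mm wide (y), 135 high, 119 deep: a volume fully home stands 1 mm proud. Walls 3 mm; top 138 mm above this point.
- case_red: The empty slipcase itself, dark red, outside 122 x 40 x 141 mm; same origin and axes as its mouth.
- case_teal: Teal slipcase already holding its teal volume, fixed, same size and axes as the red case.
- case_grey: Grey slipcase already holding its grey volume, fixed, same size and axes as the red case.
- volume_blue: Navy hardback, same size and axes as the red volume, in another slot of the rack. Leave it.
- volume_yellow: Ochre yellow hardback, same size and axes, in another slot of the rack. Leave it.
- stamp: Dark wooden hand stamp, 36 mm wide, 73 mm high, standing between the rack and the board; origin centre of its underside.
- pencil_cup: Black pencil cup with three pencils, 76 mm wide, 95 mm high (150 mm with pencils), at the back; origin centre of its underside.
- book_pile: Pile of three books lying flat, 150 x 210 x 80 mm, at the right side; origin centre of its underside.
- stapler: Blue stapler, 135 x 36 x 44 mm, at the left side; origin centre of its underside.
Mind the look-alikes: they are no part of the job. What is shaped like the volume_red but green or purple is not meant.

How it is judged:
On the way:
1. the red volume's fore edge has entered the red case's mouth while its spine is still outside (x of red_fore in the frame of red_mouth between 0.008 and 0.115 m and y of red_fore in the frame of red_mouth between -0.006 and 0.006 m and angle between volume_red's own z axis and vertical below 0.15 rad and angle between the x axis of volume_red and the x axis of red_mouth, either way round below 0.15 rad), for 0.1 s.
At the end, for the whole second after the job is handed in: The red volume stands upright (within 0.05 rad) inside the red slipcase, fore edge first, its spine at most 5 mm proud of the mouth (fully home is 1 mm proud), resting on the case floor and at rest; the other two volumes, stamp, pencil cup, pile and stapler within 20 mm of where they started (x of red_spine in the frame of red_mouth between -0.005 and 0.004 m and y of red_spine in the frame of red_mouth between -0.005 and 0.005 m and y of red_fore in the frame of red_mouth between -0.005 and 0.005 m and angle between the x axis of volume_red and the x axis of red_mouth, either way round below 0.06 rad and angle between volume_red's own z axis and vertical below 0.05 rad and z of volume_red in the frame of red_mouth between -0.004 and 0.006 m and linear speed of volume_red below 0.01 m/s and distance of each of volume_blue, volume_yellow, stamp, pencil_cup, book_pile, stapler from where it was at the start of the episode below 0.02 m); the robot touches nothing.
It fails at once if the red volume is toppled or dropped on its side (angle between volume_red's own z axis and vertical above 0.7 rad).
It fails at once if another volume or a bystander on the desk is displaced by more than 30 mm (distance of any of volume_blue, volume_yellow, stamp, pencil_cup, book_pile, stapler from where it was at the start of the episode above 0.03 m).
It also fails if it takes over 59 s, if anything falls off the work surface, if the arm or the gripper's body presses on something with over 40 N, if the wrist force passes 120 N, or if a joint passes its speed limit or range.

## Robot

A 6-joint arm with a two-finger parallel gripper is mounted at the origin on the work surface. World frame = base frame: x ahead of the robot, y to its left, z up, the work surface at z = 0. Lengths are in m, angles in rad, forces in N, time in s.
With the tool pointing down it reaches from about 0.35 to 1 m from the base axis. Payload 7.1 kg.
Tool frame: the origin (TCP) lies between the finger pads; the fingertips stand 22 mm ahead of it and the grasp point (between the pads) lies 3 mm ahead of it; z points along the fingers, y is the line along which they close (so a half turn about z gives the same grasp; the last joint's range is limited). The gripper opens to 85 mm and grips with 20 to 120 N. Pads are 22 mm wide; open, the fingers measure 114 mm over their backs; the gripper's body (76 mm by 85 mm) begins 54 mm behind the grasp point. The pads swing forward as they close: fully open they stand 13 mm farther back than shut.
Start: joints at [-1.186, 0.423, 1.63, -0, 1.089, -0.019], TCP at [0.246, -0.575, 0.253] pointing down, gripper open.
Joint ranges: [-3, 3], [-0.9, 2.11], [0.09, 2.58], [-1.31, 4.45], [0.11, 2.69], [-2.54, 2.54]. Speed limits (rad/s): [2.39, 2.39, 3.01, 3.14, 3.14, 3.14].

## Interface

Orientations are given as a rotation vector (axis times angle).
In Python, from rig import manip gives the robot as it stands. The module is installed in compiled form; this text tells all that it offers. Calls block until the motion is done:
- manip.move_to(position, orientation): joint-space move of the TCP to a pose.
- manip.servo_line(position, orientation=None, rate=0.15): straight line of the TCP; orientation=None keeps the orientation; rate is the mean speed in m/s.
- manip.set_joints(angles): joint-space move.
- manip.command_gripper(opening, f_grip=None): finger opening in m; f_grip is the grip in N (None keeps the last); returns when the fingers have stopped.
- manip.hold(seconds).
- manip.solve_ik(position, orientation): joint angles nearest the present ones, or None.
- manip.camera(name): name is "scene" or "top" or "wrist"; returns a dict with "image" (480x640x3 uint8, red, green, blue), "fx", "fy", "cx", "cy" (pixels), "cam_to_world" (4x4, takes a point from camera to world coordinates); the wrist camera has in their place "mount" (4x4, takes a point from camera to tool coordinates, whose origin is the TCP and whose axes are the flange's). Camera axes: x right, y down, z forward; pixel columns grow to the right and rows downward; lengths in m; the calibration is good to about 2 mm. A picture is of the moment at which its call begins: read the wrist's pose just before it. There is no depth.
A pose or a line that the arm cannot do raises manip.IKError and nothing moves.
- manip.sign_off(): hands the job in; it is judged then, once.
Readings, each from a call of its own:
- manip.get_time(): time.
- manip.get_joint_positions(): joint angles.
- manip.get_joint_vel(): joint speeds.
- manip.get_tau(): joint torques, N m.
- manip.get_position(): TCP position.
- manip.get_ee_rot(): TCP orientation.
- manip.get_contact_force(): force on the tool from outside, world axes, zero at the start.
- manip.get_torque(): the same for the moment, N m.
- manip.get_width(): finger opening in m.
- manip.get_grip_force(): force on a finger pad.
Only numpy, scipy, OpenCV 4.12 (cv2) and the standard library are available. Lean on these libraries where they do the work, as an engineer would, in place of code of your own. Each camera call takes 0.05 s, during which the arm holds its last target. There are 200 camera calls.

## Working session

There is one attempt and no reset: what is moved stays moved. The work goes in short steps, each a Python script; the robot and the scene stay as the last script left them, time stands still between calls to the robot, and variables do not carry over. Pictures are saved under pics/ and viewed, at most 10 in all, crops included, and the job is handed in when it is done.

```bash
mkdir -p pics
python3 - <<'E'
from rig import manip
import cv2,numpy as np
np.set_printoptions(precision=4,suppress=True)
for n in("scene","top"):
    c=manip.camera(n);cv2.imwrite(f"pics/{n}0.png",c["image"][:,:,::-1])
    print(n,c["fx"],c["fy"],c["cx"],c["cy"]);print(c["cam_to_world"])
print(manip.camera("wrist")["mount"],manip.get_ee_rot(),manip.get_time())
E
```

```text
scene 523.5244091509172 523.5244091509172 319.00211774969887 240.05500652604863
[[-0.9273 -0.2779  0.2509  0.2086]
 [-0.3743  0.7049 -0.6026  0.8391]
 [-0.0094 -0.6526 -0.7576  1.1382]
 [ 0.      0.      0.      1.    ]]
top 494.879477926392 494.879477926392 325.8080776947913 249.2963439388771
[[-0.0068 -0.9957  0.0924  0.4667]
 [-0.9997  0.009   0.0233 -0.0306]
 [-0.024  -0.0923 -0.9954  1.4474]
 [ 0.      0.      0.      1.    ]]
[[-0.0002 -0.9605 -0.2784  0.0694]
 [ 1.     -0.0006  0.0011  0.0002]
 [-0.0012 -0.2784  0.9605 -0.1204]
 [ 0.      0.      0.      1.    ]] [-3.0767 -0.6298  0.0003] 0.15
```

View pics/scene0.png

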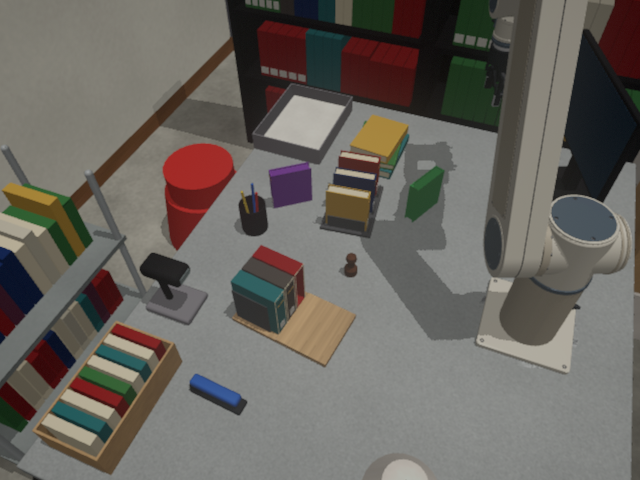

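View pics/top0.png

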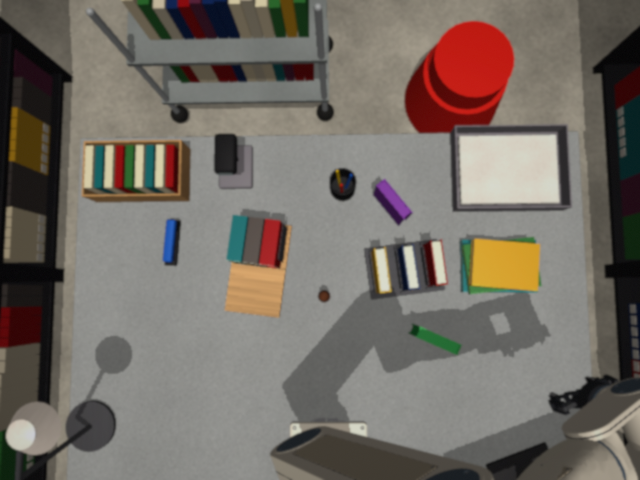

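The rack holds yellow (382,270), blue (409,266) and red (435,262) in the top view. The red case is the right-hand one, at (271,243), with its ledge below. Things that could be mistaken for the red volume, by top-view pixel:
- Red case: (271,243)
- Boxed reds: (119,165) and (170,165)
- Bin: (470,60)
- Green look-alike: (435,338)
- Purple look-alike: (392,201)

I choose (435,262): it is cream-paged with red covers and stands in a rack slot. Next I check it close up.

```bash
cat > h.py <<'E'
from rig import manip
import cv2,numpy as np
from scipy.spatial.transform import Rotation as R
np.set_printoptions(precision=4,suppress=True)
def down(yaw): return (R.from_euler('z',yaw)*R.from_rotvec([np.pi,0,0])).as_rotvec()
def ray(K,T,uv,z):
    d=T[:3,:3]@[(uv[0]-K[2])/K[0],(uv[1]-K[3])/K[1],1]
    return T[:3,3]+d*(z-T[2,3])/d[2]
def snap(name,n="wrist"):
    T=np.eye(4)
    if n=="wrist":
        T[:3,3]=manip.get_position();T[:3,:3]=R.from_rotvec(manip.get_ee_rot()).as_matrix()
    c=manip.camera(n); T=T@c["mount"] if n=="wrist" else c["cam_to_world"]
    cv2.imwrite(f"pics/{name}.png",c["image"][:,:,::-1])
    K=[c[k] for k in("fx","fy","cx","cy")]
    np.savez(f"pics/{name}.npz",K=K,T=T); return K,T
def px(name,uv,z):
    f=np.load(f"pics/{name}.npz"); return ray(f["K"],f["T"],uv,z)
E
python3 - <<'E'
from h import *
K,T=snap("top1","top")
a=lambda u,v,z:ray(K,T,(u,v),z)
red=a(435,262,.14);case=a(271,243,.153)
print("red",red,"case",case,"yel",a(382,270,.14),"stamp",a(324,295,.07))
print("spine ends",a(440,285,.14),a(431,240,.14)) 
print("case ends",a(267,265,.153),a(275,221,.153))
for nm,p in(("w_red",red),("w_case",case)):
    q=manip.solve_ik([p[0]-.06,p[1],.40],down(0)); print(nm,q)
    manip.move_to([p[0]-.06,p[1],.40],down(0)); manip.hold(.3); snap(nm)
print(manip.get_time())
c=np.hstack([cv2.imread(f"pics/{n}.png") for n in("w_red","w_case")])
cv2.imwrite("pics/both.png",cv2.resize(c,(800,300)))
E
```

```text
red [ 0.5519 -0.2875  0.14  ] case [0.6049 0.1441 0.153 ] yel [ 0.532  -0.1479  0.14  ] stamp [0.4674 0.0075 0.07  ]
spine ends [ 0.4914 -0.2989  0.14  ] [ 0.6103 -0.2785  0.14  ]
case ends [0.5469 0.1545 0.153 ] [0.6634 0.1337 0.153 ]
w_red [-0.5497  0.2051  1.5929 -0.      1.3437  1.0211]
w_case [ 0.2374  0.1948  1.6057 -0.      1.3411  1.8082]
4.0
```

View pics/w_red.png

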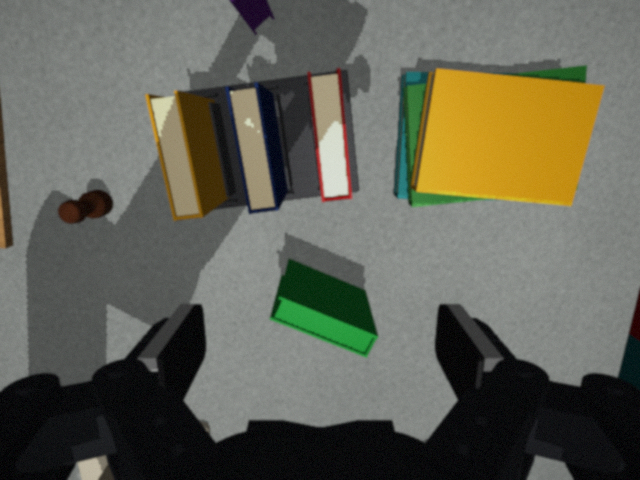

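View pics/w_case.png

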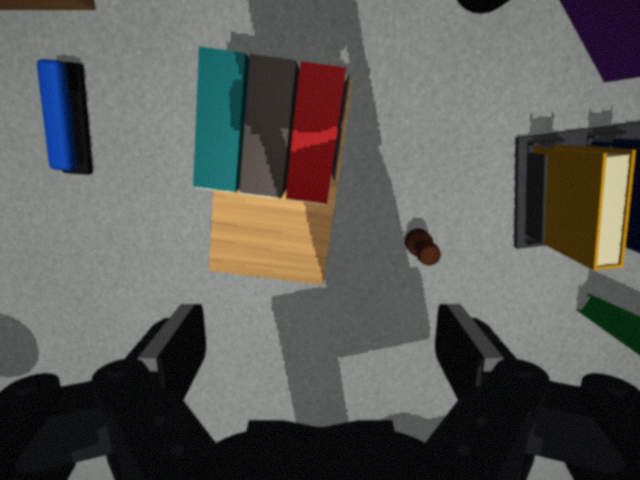

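The close crop confirms it. In w_red the red-covered, cream-paged volume is in the right slot, corners about (310,73), (344,70), (351,199), (322,201). In w_case the empty red case's top has corners (303,62), (346,68), (327,203), (286,197), with the ledge below. Next I fit rectangles to these in world coordinates.

```bash
cat > fit.py <<'E'
from h import *
def fit(name,seedbox,z):
    im=cv2.imread(f"pics/{name}.png");h=cv2.cvtColor(im,cv2.COLOR_BGR2HSV)
    m=((h[...,0]<8)|(h[...,0]>172))&(h[...,1]>120)&(h[...,2]>70)
    m=m.astype(np.uint8)*255;b=np.zeros_like(m);x0,y0,x1,y1=seedbox;b[y0:y1,x0:x1]=m[y0:y1,x0:x1]
    pts=cv2.convexHull(cv2.findNonZero(b))[:,0]
    f=np.load(f"pics/{name}.npz")
    w=np.array([ray(f["K"],f["T"],p,z)[:2] for p in pts])
    (cx,cy),(a,bb),an=cv2.minAreaRect((w*1000).astype(np.float32))
    if a<bb: a,bb,an=bb,a,an+90
    an=(an+90)%180-90
    return np.array([cx/1000,cy/1000]),a,bb,np.radians(an),cv2.boxPoints(((cx,cy),(a,bb),an))
E
python3 - <<'E'
from fit import *
print(fit("w_red",(295,55,365,215),.14))
print(fit("w_case",(275,50,352,212),.153))
for p in [(310,73),(344,70),(351,199),(322,201)]: print(px("w_red",p,.14))
for p in [(303,62),(346,68),(327,203),(286,197)]: print(px("w_case",p,.153))
print("ledge",px("w_case",(208,269),.015),px("w_case",(322,283),.015),"caserow",px("w_case",(200,47),.153),px("w_case",(194,186),.153))
E
```

```text
(array([ 0.5518, -0.2986]), 119.16211700439453, 31.19856071472168, np.float64(0.104619378913699), array([[ 490.8807, -289.3398],
       [ 494.1387, -320.3677],
       [ 612.6494, -307.9238],
       [ 609.3913, -276.8959]], dtype=float32))
(array([0.6076, 0.1478]), 120.91893768310547, 41.720088958740234, np.float64(-0.14461377509099227), array([[550.827 , 177.1472],
       [544.8147, 135.8626],
       [664.4714, 118.437 ],
       [670.4838, 159.7216]], dtype=float32))
[ 0.6082 -0.28    0.14  ]
[ 0.6107 -0.3107  0.14  ]
[ 0.4932 -0.3195  0.14  ]
[ 0.4913 -0.2909  0.14  ]
[0.6691 0.1571 0.153 ]
[0.6642 0.1197 0.153 ]
[0.5452 0.1358 0.153 ]
[0.5511 0.1748 0.153 ]
ledge [0.4271 0.297  0.015 ] [0.4061 0.1397 0.015 ] caserow [0.681  0.2453 0.153 ] [0.5617 0.2613 0.153 ]
```

Run:
```python
from h import *
yb=.098; p=np.array([.5518,-.2986])-.043*np.array([np.cos(yb),np.sin(yb)])
manip.command_gripper(.052,80)
manip.move_to([*p,.26],down(yb)); 
manip.servo_line([*p,.107],rate=.1); print(manip.get_contact_force())
manip.command_gripper(.02,80); manip.hold(.2); print(manip.get_width(),manip.get_grip_force(),manip.get_position())
manip.servo_line([*p,.24],rate=.12); manip.hold(.2); print(manip.get_width(),manip.get_contact_force(),manip.get_torque(),manip.get_time())
snap("held")
```

```text
[-0.2516 -0.4298  0.4887]
0.02890297673647329 78.13990473747253 [ 0.5093 -0.3028  0.1077]
0.029361002671227678 [-0.2635 -0.0745 -4.8938] [0.0161 0.185  0.0223] 9.8167
```

View pics/held.png

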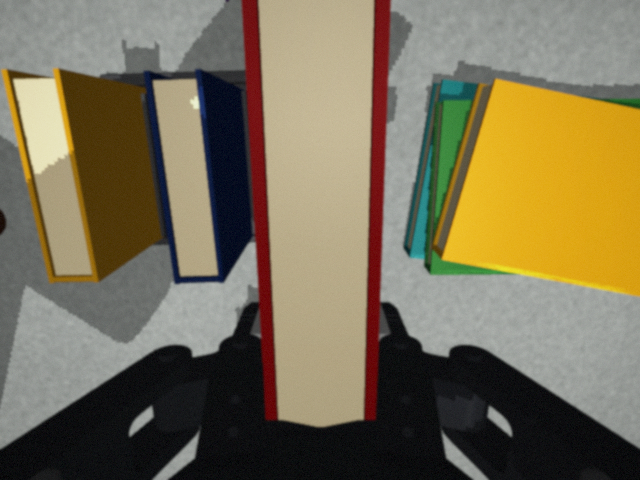

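The volume is held straight in the gripper, its centreline running from (317,0) to (321,420), and the neighbours are undisturbed. Next: carry it over the ledge, lower it, and check against the mouth.

Run:
```python
from h import *
zt=.2735
for (l,r,v) in((247,388,20),(262,378,330)):
    print(px("held",((l+r)/2,v),zt), np.linalg.norm(px("held",(l,v),zt)-px("held",(r,v),zt)))
yc=-.137;a=np.array([np.cos(yc),np.sin(yc)]);m=np.array([.5474,.1561])
p=m-.122*a
manip.move_to([*p,.27],down(yc))
manip.servo_line([*p,.125],rate=.12)
for z in np.arange(.122,.1075,-.001):
    manip.servo_line([*p,z],rate=.02)
    f=manip.get_contact_force()[2]
    if f>-1.5: break
print("z",z,manip.get_contact_force(),manip.get_torque(),manip.get_position(),manip.get_time())
manip.hold(.2);snap("pre")
```

```text
[ 0.5982 -0.294   0.2735] 0.027846656669403207
[ 0.5303 -0.3012  0.2735] 0.028586530325911207
z 0.11199999999999999 [-4.5955  0.5497  5.9189] [-0.1861  0.5619 -0.0743] [0.4265 0.1729 0.1126] 15.7833
```

View pics/pre.png

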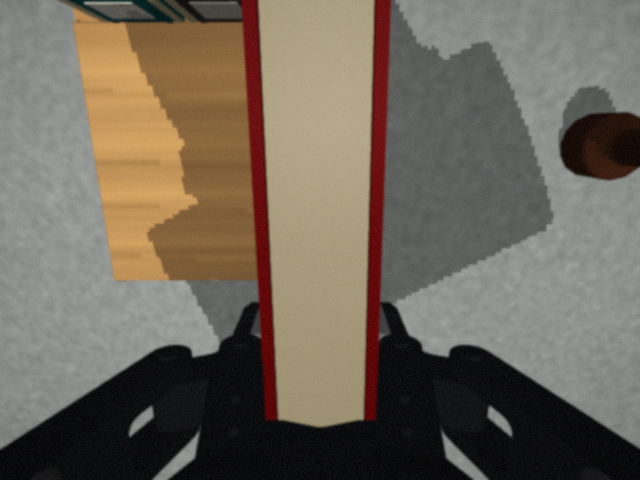

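The volume is on the ledge, parallel to the case axis. The ledge's left edge runs from (78,25) to (115,280) and its front edge is at row 280. I use these to check the lateral offset: the red case's axis is 124 mm from the left edge.

Run:
```python
from h import *
f=np.load("pics/pre.npz")
g=cv2.cvtColor(cv2.imread("pics/pre.png"),cv2.COLOR_BGR2HSV)[...,1].astype(float)  # wood saturated vs grey desk
g=cv2.GaussianBlur(g,(0,0),1)
rows=np.arange(40,260,5); cols=[40+np.argmax(np.diff(g[r,40:150])) for r in rows]
k=np.polyfit(rows,cols,1); print(k, np.std(np.polyval(k,rows)-cols))
cl=np.arange(125,240,5); rw=[255+np.argmin(np.diff(g[255:310,c])) for c in cl]; k2=np.polyfit(cl,rw,1); print(k2,np.std(np.polyval(k2,cl)-rw))
P=[ray(f["K"],f["T"],(np.polyval(k,r)+.5,r),.015)[:2] for r in(50,255)]
Q=[ray(f["K"],f["T"],(c,np.polyval(k2,c)+.5),.015)[:2] for c in(125,240)]
d=P[0]-P[1];e=Q[0]-Q[1];print("yaw left",np.arctan2(d[1],d[0]),"front",-np.arctan2(e[0],e[1]))
for yc in(-.137,-.133,-.145):
    a=np.array([np.cos(yc),np.sin(yc)]);n=np.array([-a[1],a[0]]);t=manip.get_position()[:2]
    print(yc,"dist left",[(x-t)@n for x in P],"tcp behind mouth",[.140-(t-q)@a for q in Q])
    m=np.array([.5474,.1561]);print(" mouth est vs tcp",(m-t)@n,(m-t)@a)
    print("teal/book ref", [(px("w_case",u,.153)[:2]-t)@n for u in((303,62),(346,68),(327,203),(286,197))])
```

```text
[ 0.162  67.9684] 0.3041873611271275
[ -0.0101 281.0751] 0.284729047855269
yaw left -0.1332639650470023 front -0.12691949830776772
-0.137 dist left [np.float64(0.12320362198060664), np.float64(0.12279237755376972)] tcp behind mouth [np.float64(0.12156748510697213), np.float64(0.12226328821370529)]
 mouth est vs tcp -7.626585359149443e-05 0.12205551880009034
teal/book ref [np.float64(0.017512259720929124), np.float64(-0.020156038601651667), np.float64(-0.020465003814213616), np.float64(0.01897620593313486)]
-0.133 dist left [np.float64(0.12277210236855152), np.float64(0.1228011584151617)] tcp behind mouth [np.float64(0.1220318912217451), np.float64(0.12245160024819772)]
 mouth est vs tcp -0.0005644860167413533 0.12205423729464102
teal/book ref [np.float64(0.016542293572396526), np.float64(-0.021126930387450508), np.float64(-0.020955507231061727), np.float64(0.018483563343942664)]
-0.145 dist left [np.float64(0.1240607405659823), np.float64(0.12276892197665025)] tcp behind mouth [np.float64(0.12063956506273059), np.float64(0.12188751851419898)]
 mouth est vs tcp 0.0009001703219325801 0.12205222316464025
teal/book ref [np.float64(0.01945133591569391), np.float64(-0.018213303080898923), np.float64(-0.019483022514927312), np.float64(0.019960572377435915)]
```

Run:
```python
from h import *
yc=-.133;a=np.array([np.cos(yc),np.sin(yc)]);n=np.array([-a[1],a[0]])
m=np.array([.5474,.1561])-.0005*n   # mouth estimate
at=lambda s,z,o=0:[*(m+s*a+o*n),z]
manip.servo_line(at(-.122,.1128),down(yc),rate=.03)
f0=manip.get_contact_force();print(f0)
for s in np.arange(-.106,-.018,.004):
    manip.servo_line(at(s,.1128),rate=.04)
    f=manip.get_contact_force()-f0;fa,fn=f[:2]@a,f[:2]@n
    print(f"{s:.3f} {fa:.1f} {fn:.1f} {f[2]:.1f}",end=" | ")
    if fa<-15 or abs(fn)>15: print("STOP");break
print(manip.get_position(),manip.get_torque(),manip.get_time())
manip.hold(.1);snap("ins");snap("ins_s","scene");snap("ins_t","top")
im=[cv2.imread("pics/ins.png")[:,:],cv2.imread("pics/ins_s.png")[220:380,210:380]]
cv2.imwrite("pics/c1.png",np.hstack([cv2.resize(im[0],(400,300)),cv2.resize(im[1],(400,300),interpolation=2)]))
```

```text
[-1.8724  0.1021 -2.11  ]
-0.106 2.7 0.6 -1.1 | -0.102 -0.9 0.8 2.5 | -0.098 0.0 0.4 1.3 | -0.094 0.3 0.4 0.3 | -0.090 0.2 0.6 0.1 | -0.086 0.6 1.1 -0.7 | -0.082 0.5 0.9 0.5 | -0.078 0.5 1.2 0.7 | -0.074 1.1 1.1 0.3 | -0.070 0.4 0.8 1.3 | -0.066 1.0 1.1 0.6 | -0.062 -0.6 0.5 0.7 | -0.058 0.8 0.1 1.0 | -0.054 -0.5 0.8 0.7 | -0.050 0.5 0.4 1.9 | -0.046 0.9 1.4 1.7 | -0.042 0.6 0.7 0.3 | -0.038 1.5 -0.0 0.2 | -0.034 0.1 0.5 1.4 | -0.030 0.4 0.7 1.2 | -0.026 0.4 0.2 1.8 | -0.022 0.4 0.7 1.7 | [0.5257 0.1585 0.1127] [ 0.1592  0.1766 -0.0439] 22.0833
```

View pics/c1.png

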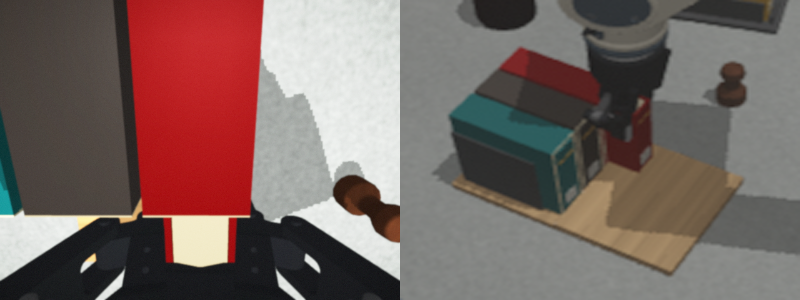

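The volume went in with no contact force, and the spine is still about 39 mm out. Next: release, retreat, close the fingers and push it home.

Run:
```python
from h import *
yc=-.133;a=np.array([np.cos(yc),np.sin(yc)]);n=np.array([-a[1],a[0]])
m=np.array([.5474,.1561])-.0005*n
at=lambda s,z,o=0:[*(m+s*a+o*n),z]
manip.command_gripper(.05); manip.hold(.1)
manip.servo_line(at(-.022,.21),rate=.12)
manip.servo_line(at(-.085,.21),rate=.12)
manip.command_gripper(0,40)
manip.servo_line(at(-.085,.113),rate=.12); manip.hold(.2)
f0=manip.get_contact_force(); print(f0,manip.get_width())
s=-.065; manip.servo_line(at(s,.113),rate=.05)
while s<-.004:
    s+=.0015; manip.servo_line(at(s,.113),rate=.03)
    f=manip.get_contact_force()-f0;fa=f[:2]@a
    print(f"{s:.4f} {fa:.1f} {f[:2]@n:.1f}",end=" | ")
    if fa<-14: print("STOP");break
print(manip.get_position(),manip.get_time())
manip.hold(.2)
manip.servo_line(at(s-.08,.113),rate=.1)
manip.servo_line(at(s-.08,.25),rate=.15)
manip.servo_line(at(-.12,.30),rate=.15); manip.hold(.2);snap("fin");snap("fin_s","scene")
im=[cv2.imread("pics/fin.png"),cv2.imread("pics/fin_s.png")[220:380,210:380]]
cv2.imwrite("pics/c2.png",np.hstack([cv2.resize(im[0],(400,300)),cv2.resize(im[1],(400,300),interpolation=2)]))
print(manip.get_time())
```

```text
[ 0.3984 -0.1672 -0.9515] 0.0001983070634672955
-0.0635 -0.0 -0.1 | -0.0620 -0.4 -0.2 | -0.0605 -0.3 0.0 | -0.0590 -0.6 -0.8 | -0.0575 0.0 -0.1 | -0.0560 -1.1 -0.4 | -0.0545 -0.8 0.2 | -0.0530 -0.2 -0.9 | -0.0515 -1.0 -0.4 | -0.0500 -4.3 0.5 | -0.0485 -4.1 0.3 | -0.0470 -4.4 -0.0 | -0.0455 -4.7 -0.1 | -0.0440 -4.7 0.0 | -0.0425 -7.6 0.3 | -0.0410 -7.9 0.1 | -0.0395 -8.4 -0.3 | -0.0380 -9.6 -0.6 | -0.0365 -9.8 0.2 | -0.0350 -9.6 0.2 | -0.0335 -9.4 -0.8 | -0.0320 -9.0 -0.2 | -0.0305 -9.5 0.5 | -0.0290 -10.9 0.1 | -0.0275 -11.1 0.4 | -0.0260 -9.6 0.3 | -0.0245 -10.0 -0.5 | -0.0230 -10.6 1.1 | -0.0215 -9.0 0.6 | -0.0200 -9.8 -0.4 | -0.0185 -8.6 0.5 | -0.0170 -8.6 -0.0 | -0.0155 -9.2 -0.2 | -0.0140 -7.5 0.2 | -0.0125 -12.3 -0.7 | -0.0110 -18.6 1.5 | STOP
[0.5319 0.1568 0.1117] 35.6417
38.6917
```

View pics/c2.png

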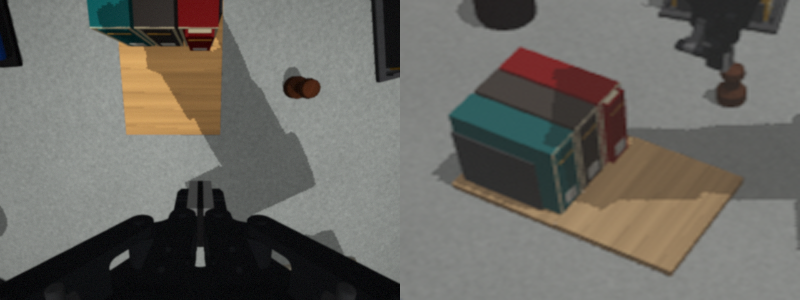

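Run:
```python
import cv2
im=cv2.imread("pics/fin.png")[0:110,130:370]
cv2.imwrite("pics/c3.png",cv2.resize(im,(800,366),interpolation=2))
```

```text
(no output)
```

View pics/c3.png

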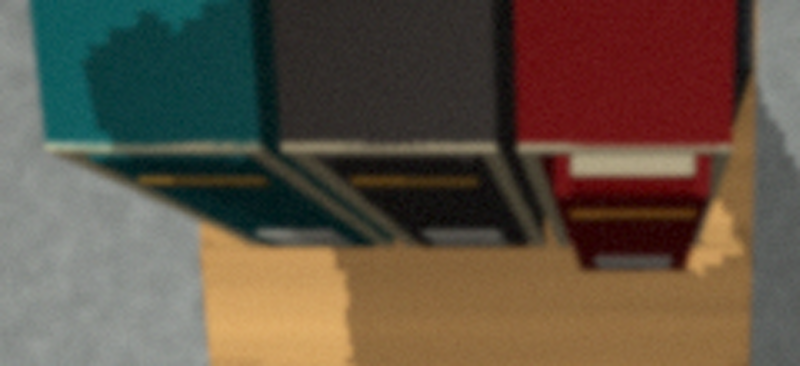

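The red spine is still about 6–8 mm proud: its foot is at crop row 268 against 243 for its neighbours. Pushing above the centre of mass jammed it by tipping it slightly. I push again low on the spine with the tool pitched 45°.

Run:
```python
from h import *
yc=-.133;a=np.array([np.cos(yc),np.sin(yc)]);n=np.array([-a[1],a[0]])
m=np.array([.5474,.1561])-.0005*n
at=lambda s,z,o=0:[*(m+s*a+o*n),z]
rot=(R.from_euler('z',yc)*R.from_euler('y',-np.pi/4)*R.from_rotvec([np.pi,0,0])).as_rotvec()
zc=.055
for s in(-.08,-.02): assert manip.solve_ik(at(s,zc),rot) is not None
manip.move_to(at(-.11,.15),rot)
manip.servo_line(at(-.075,zc),rate=.12); manip.hold(.2)
f0=manip.get_contact_force(); s=-.046; manip.servo_line(at(s,zc),rate=.06)
while s<-.014:
    s+=.0015; manip.servo_line(at(s,zc),rate=.03)
    f=manip.get_contact_force()-f0;fa=f[:2]@a
    sa=(np.array(manip.get_position()[:2])-m)@a
    print(f"{s:.4f} {sa:.4f} {fa:.1f} {f[2]:.1f}",end=" | ")
    if fa<-28: print("STOP");break
print(manip.get_position(),manip.get_time())
manip.hold(.2)
manip.servo_line(at(s-.07,zc+.03),rate=.12)
manip.move_to(at(-.12,.30),down(yc)); manip.hold(.2);snap("fin2")
im=cv2.imread("pics/fin2.png")[0:110,130:370]
cv2.imwrite("pics/c4.png",cv2.resize(im,(800,366),interpolation=2))
print(manip.get_time())
```

```text
-0.0445 -0.0447 0.7 -1.0 | -0.0430 -0.0430 0.5 0.1 | -0.0415 -0.0414 0.8 0.3 | -0.0400 -0.0399 1.3 -0.3 | -0.0385 -0.0384 0.7 0.2 | -0.0370 -0.0369 0.4 0.7 | -0.0355 -0.0354 -0.4 -0.9 | -0.0340 -0.0339 0.6 -0.6 | -0.0325 -0.0324 0.7 -0.2 | -0.0310 -0.0309 1.0 0.2 | -0.0295 -0.0294 0.2 0.3 | -0.0280 -0.0281 0.5 0.3 | -0.0265 -0.0269 -2.8 1.5 | -0.0250 -0.0253 -4.3 1.4 | -0.0235 -0.0236 -2.8 0.2 | -0.0220 -0.0220 -3.0 -0.5 | -0.0205 -0.0219 -11.1 6.3 | -0.0190 -0.0217 -20.8 12.8 | -0.0175 -0.0216 -29.8 21.0 | STOP
[0.5259 0.1581 0.0546] 48.8083
53.375
```

View pics/c4.png

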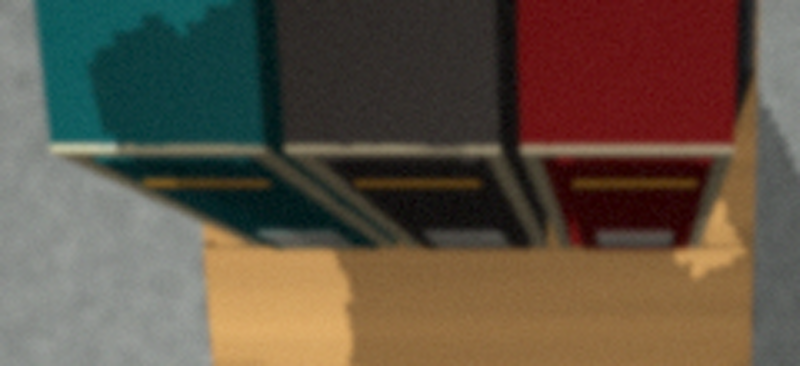

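The red spine's foot (crop row 245) is now level with its neighbours, and the push ended on a hard stop, so the volume is home. Handing in.

```bash
python3 -c "
from rig import manip
print(manip.sign_off(),manip.get_time())"
```

```text
the job is handed in; nothing more can be done
the job is handed in; nothing more can be done
```

The red volume is fully home in the red slipcase, upright with its spine flush beside its neighbours, and the job was handed in shortly after 53.4 s of the 59 s; no verdict was shown.

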